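Shut the storage box and stack the tub on its lid

ROBOT

A 6-joint arm with a two-finger parallel gripper is mounted at the origin on the work surface. World frame = base frame: x ahead of the robot, y to its left, z up, the work surface at z = 0. Lengths are in m, angles in rad, forces in N, time in s.
With the tool pointing down it reaches from about 0.35 to 0.85 m from the base axis. Payload 8.1 kg.
Tool frame: the origin (TCP) lies midway between the tips of the shut fingers; the grasp point (between the pads) lies 19 mm behind it (robot.grip_point_offset is the distance from the TCP to the grasp point, in m); z points along the fingers, y is the line along which they close (so a half turn about z gives the same grasp; the last joint's range is limited). The gripper opens to 93 mm and grips with 3 to 60 N. Pads are 15 mm wide; open, the fingers measure 128 mm over their backs; the gripper's body (75 mm by 188 mm) begins 65 mm behind the grasp point.
Start: joints at [-1.385, 0.13, 1.488, -0, 1.523, -0.085], TCP at [0.161, -0.578, 0.219] pointing down, gripper open.
Joint ranges: [-2.96, 2.96], [-0.89, 2.26], [0.02, 2.5], [-1.34, 4.48], [0, 2.73], [-2.66, 2.66]. Speed limits (rad/s): [2.39, 2.39, 2.79, 3.14, 3.14, 3.14].

INTERFACE

Orientations are given as a rotation vector (axis times angle).
In Python, from plant import robot, read_camera, job gives the robot as it stands.
- The arm moves only by the shell command python3 -m inch 'ROWS' [FORCE]. ROWS is JSON, one flat list of numbers, 5 for each row, row after row: the shift along the world's x, y, z in mm, then the turn about the world's z in degrees, then the opening in per cent of the stroke, from 0 (shut) to 100 (fully open). In form: [dx, dy, dz, yaw, hand, dx, dy, dz, yaw, hand, ...]. A call has 1 to 10 rows; each row is the pose to reach, as a shift and turn from the pose commanded when the call began; what a row does not reach only later rows make up. A row lasts 1/12 s, in which the tool goes at most 41.7 mm and 7.16 degrees, less where a joint would pass 70% of its speed; a pose out of reach is approached as far as the arm can. A call with a gripper value outside its range is refused whole. The fingers move at their own pace and stop on an object; FORCE is the grip in N (left out, the last holds). Time passes only in rows, so rows that repeat a pose let the fingers close. It gives the time, the measured TCP pose, the force, the opening and the grip force at its end, in the units of the state.
- robot.read_state(): the state, without advancing time (a new reading comes with each control period).
- read_camera(name): name is "scene" or "top" or "wrist"; returns a dict with "image" (480x640x3 uint8, blue, green, red), "K" (3x3 intrinsics, pixels), "D" ([k1, k2, p1, p2, k3] as OpenCV has them; the pictures are not rectified), "extrinsics" (4x4, takes a point from world to camera coordinates); the wrist camera has in their place "mount" (4x4, takes a point from camera to tool coordinates, whose origin is the TCP and whose axes are the flange's). Camera axes: x right, y down, z forward; pixel columns grow to the right and rows downward; lengths in m; the calibration is good to about 2 mm. A picture is of the moment at which its call begins: read the wrist's pose just before it. There is no depth.
- job.close_job(): hands the job in; it is judged then, once.
The state is a dict: "t": time; "q": joint angles; "dq": joint speeds; "joint_torque": joint torques, N m; "tool_pos": TCP position; "orientation": TCP orientation; "force": force on the tool from outside, world axes, zero at the start; "wrist_torque": the same for the moment, N m; "opening": finger opening in m; "gripper_force": force on a finger pad.
Only numpy, scipy, OpenCV 4.12 (cv2) and the standard library are available. Lean on these libraries where they do the work, as an engineer would, in place of code of your own. Each camera call takes 0.05 s, during which the arm holds its last target. There are 200 camera calls.

TASK

The small tub stands on its end in the storage box, so the lid cannot close. Take the tub out and stand it on its feet on the free counter, let go of it and fold the red lid fully shut; then stack the tub on the shut lid, blue lid up, with its four feet seated in the lid's four recesses (either way round), and let go. Leave the two tins in the box, do not knock the other things about, and set the tub down without banging it.

Things in the scene. Friction and masses are not known exactly. Their poses are not given: they have to be found in the camera images.
- box: white open storage box, 200 mm (its x) by 160 mm (its y) outside, 80 mm high, walls 5 mm, inner floor 8 mm above the counter; heavy, it does not move. Origin: centre of its underside, on the counter; z up; its red lid is hinged along the whole top edge at its -y side.
- lid (a joint): lid angle about its hinge, rad: 0 = shut flush on the rim (end stop), pi/2 = upright, 2.0 = fully open, leaning out over the box's -y side. Stiff hinge: the lid stays where it is left; about 4 N at its free edge moves it.
- lid_hinge (a point): middle of the hinge line, at box (0, -80, 80) mm. The frame turns with the lid: x along the hinge (= box x), y across the lid to its free edge, z out of its outer face (up when shut). Lid: plate 200 x 160 mm, 11 mm thick from z = 0 (inner face) up, red outside, grey inside.
- lid_seat (a point): lid's middle, 80 mm from the hinge, at recess floor level (4 mm above the inner, 7 mm below the outer face); axes as lid_hinge. At (+-50, +-20) mm in x, y round it are four square recesses, 18 mm wide, 7 mm deep, open on the outer face: they take the tub's feet with 3 mm play each way. 84 mm above the counter when shut.
- tub_mid (a point): centre of the closed tub, white with a blue lid that stays on: 120 (its x) by 58 (y) by 56 mm high (z, out through the blue lid), 0.2-0.3 kg. Flat sides. Below it four blue feet, 12 mm square, 5 mm high, at (+-50, +-20) mm; on its feet this point is 28 mm above their soles. At the start it stands on end on the box's floor, -x end up, feet towards the robot (its z about along box +x).
- lid_edge (a point): middle of the lid's free edge, 160 mm from the hinge, on the outer face; axes as lid_hinge. A red tab, 60 mm long (x), 6 mm thick, stands 17 mm out of the edge here.
- tin0_mid (a point): small tin with a brown band that stays in the box, 40 mm across, 50 mm high; point at its centre
- tin1_mid (a point): small tin with a white band that stays in the box, 40 mm across, 50 mm high; point at its centre
- spoon_grip (a point): wooden spoon, 240 mm long, lying on the far side of the counter; point on its handle, x towards its bowl
- mug_mid (a point): red mug, 76 mm across, 85 mm high; point 30 mm above its underside, on its axis; a bystander
- bowl_mid (a point): white bowl, 120 mm across, 50 mm high; point 30 mm above its underside, on its axis; a bystander
- jar_mid (a point): amber jar, 70 mm across, 110 mm high; point 30 mm above its underside, on its axis; a bystander
- cup_mid (a point): terracotta-coloured cup, 70 mm across, 75 mm high; point 30 mm above its underside, on its axis; a bystander
Things that resemble listed ones, but are neither listed nor needed, are in the scene too. What is shaped like the part that bears tub_mid but pink or purple is not meant.

How it is judged:
On the way, in this order (a step that is already met when the one before it is completed fails the run):
1. the tub is out of the box, standing on its feet on the counter, released (angle between tub_mid's own z axis and vertical below 0.1 rad and linear speed of tub below 0.03 m/s and contact force between tub and the fingers below 0.1 N and height (world z) of tub_mid below 0.04 m and horizontal distance between tub_mid and box above 0.1 m), for 0.2 s.
2. the lid is folded fully shut, with the tub still on the counter (value of joint lid below 0.03 rad and height (world z) of tub_mid below 0.06 m and horizontal distance between tub_mid and box above 0.1 m), for 0.2 s.
At the end, for the whole second after the job is handed in: Lid shut (within 0.03 rad); tub on it, blue lid up, released and still, all four feet down in the recesses (centre within 6 mm each way, height within 3.5 mm of seated, long side within 0.12 rad of the hinge line, either way round); both tins still in the box (value of joint lid below 0.03 rad and angle between tub_mid's own z axis and vertical below 0.1 rad and linear speed of tub below 0.03 m/s and contact force between tub and the fingers below 0.1 N and x of tub_mid in the frame of lid_seat between -0.006 and 0.006 m and y of tub_mid in the frame of lid_seat between -0.006 and 0.006 m and z of tub_mid in the frame of lid_seat between 0.0245 and 0.0315 m and angle between the x axis of tub_mid and the x axis of lid_seat, either way round below 0.12 rad and horizontal distance between each of tin0_mid, tin1_mid and box below 0.12 m and height (world z) of each of tin0_mid, tin1_mid below 0.06 m); the robot touches nothing.
It fails at once if a bystander (mug, bowl, jar, cup or spoon) is moved by more than 3 cm (distance of any of mug_mid, bowl_mid, jar_mid, cup_mid, spoon_grip from where it was at the start of the episode above 0.03 m).
It fails at once if a tin is lifted out of the box (height (world z) of any of tin0_mid, tin1_mid above 0.075 m).
It fails at once if the tub is dropped or rammed onto the box or its lid (over 70 N) (contact force between tub and box above 70 N).
It also fails if it takes over 72 s, if anything falls off the work surface, if the arm or the gripper's body presses on something with over 40 N, if the wrist force passes 120 N, or if a joint passes its speed limit or range.

## Working session

There is one attempt and no reset: what is moved stays moved. The work goes in short steps, Python scripts to look and compute and a shell command to move; the robot and the scene stay as the last step left them, time stands still between calls to the robot, and variables do not carry over. Pictures are saved under pics/ and viewed, at most 10 in all, crops included, and the job is handed in when it is done.

```bash
mkdir -p pics; ls
cat > h.py <<'E'
import numpy as np,cv2
from plant import robot,read_camera,job
def cam(n):
    s=robot.read_state(); c=read_camera(n)
    if n=="wrist":
        T=np.eye(4);T[:3,:3]=cv2.Rodrigues(np.array(s["orientation"],float))[0];T[:3,3]=s["tool_pos"]
        c["cw"]=T@np.array(c["mount"])
    else: c["cw"]=np.linalg.inv(np.array(c["extrinsics"]))
    return c
def ray(c,uv):
    p=cv2.undistortPoints(np.array(uv,float).reshape(-1,1,2),np.array(c["K"],float),np.array(c["D"],float)).reshape(-1,2)
    d=np.c_[p,np.ones(len(p))]@c["cw"][:3,:3].T
    return c["cw"][:3,3],d
def onz(c,uv,z):
    o,d=ray(c,uv); return o+d*((z-o[2])/d[:,2])[:,None]
def proj(c,P):
    W=np.linalg.inv(c["cw"]);r=cv2.Rodrigues(W[:3,:3])[0]
    return cv2.projectPoints(np.array(P,float).reshape(-1,1,3),r,W[:3,3],np.array(c["K"],float),np.array(c["D"],float))[0].reshape(-1,2)
E
python3 - <<'E'
from h import *
for n in("scene","top"):
    c=cam(n);cv2.imwrite(f"pics/{n}0.png",c["image"]);print(n,c["cw"].round(3).tolist())
print(robot.read_state())
E
```

```text
pics
scene [[-0.85, 0.393, -0.352, 1.092], [0.527, 0.653, -0.543, 0.785], [0.016, -0.647, -0.762, 1.171], [0.0, 0.0, 0.0, 1.0]]
top [[0.027, -0.993, 0.112, 0.42], [-1.0, -0.027, 0.008, 0.0], [-0.005, -0.112, -0.994, 1.507], [0.0, 0.0, 0.0, 1.0]]
{'t': 0.1, 'q': array([-1.38539835e+00,  1.31100125e-01,  1.48917925e+00,  4.92606433e-06,
        1.52299945e+00, -8.54211210e-02]), 'dq': array([-3.60976364e-04, -1.39985040e-03, -1.21587590e-03, -8.56765616e-04,
       -9.75532943e-05,  8.48763513e-04]), 'joint_torque': array([ 7.90750328e-04, -5.61340392e+01, -4.93097806e+01,  7.70979607e-02,
        2.91082315e-02, -7.63548269e-05]), 'tool_pos': array([ 0.16042744, -0.5776156 ,  0.21767883]), 'orientation': array([-3.11116607e+00, -4.23875079e-01,  1.24559732e-04]), 'force': array([-0.01116898,  0.4922342 ,  1.02587071]), 'wrist_torque': array([-0.00425421, -0.01178561, -0.00717048]), 'gripper_force': 0.0, 'opening': 0.09300007553752734}
```

View pics/scene0.png

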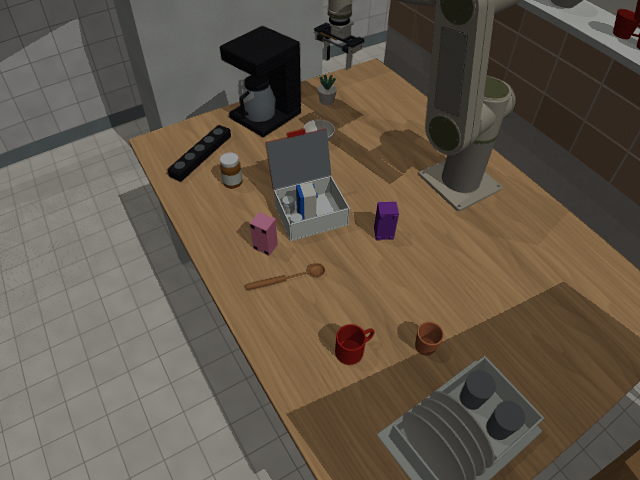

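View pics/top0.png

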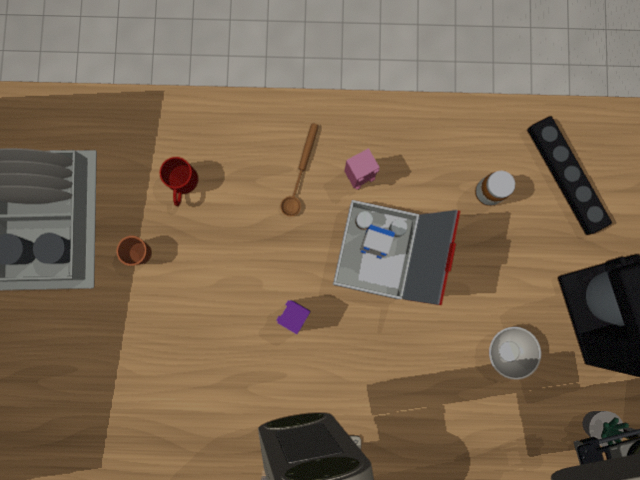

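Candidates for the tub: the pink box (scene 263,234; top 362,168), the purple box (scene 386,221; top 293,317), and the white body with blue lid in the storage box (scene 306,200; top 379,240). By the description it is the white and blue one. The lid leans open to the right in the top view (435,257). I'll check with a close crop.

Run:
```python
from h import *
c=cam("top");im=c["image"]
cv2.imwrite("pics/topcrop.png",cv2.resize(im[185:325,270:470],None,fx=4,fy=4,interpolation=cv2.INTER_CUBIC))
print(c["K"][0][0])
# box rim top corners
for n,uv,z in [("rim",[(353,202),(335,285),(402,298),(419,214)],.08),("tub",[(379,240)],.128),("items bowl/jar/cup/mug/purple/pink",[(515,352),(498,188),(132,250),(178,176),(293,317),(362,168)],.05)]:
    print(n,onz(c,uv,z).round(3).tolist())
hsv=cv2.cvtColor(im,cv2.COLOR_BGR2HSV)
m=cv2.inRange(hsv,(100,120,60),(125,255,255));m[:, :320]=0;m[:,430:]=0
n,l,s,ce=cv2.connectedComponentsWithStats(m)
print(s[1:],ce[1:])
```

```text
621.8743043137453
rim [[0.651, -0.074, 0.08], [0.458, -0.037, 0.08], [0.432, -0.191, 0.08], [0.627, -0.228, 0.08]]
tub [[0.559, -0.132, 0.128]]
items bowl/jar/cup/mug/purple/pink [[0.316, -0.457, 0.05], [0.699, -0.42, 0.05], [0.528, 0.442, 0.05], [0.707, 0.342, 0.05], [0.382, 0.058, 0.05], [0.738, -0.096, 0.05]]
[[368 225  27  12 122]
 [364 247   5   3  11]
 [361 250   4   3   8]
 [381 253   5   3  11]
 [377 256   4   2   7]] [[381.6147541  230.30327869]
 [366.         248.        ]
 [362.625      251.25      ]
 [383.09090909 253.81818182]
 [378.71428571 256.42857143]]
```

View pics/topcrop.png

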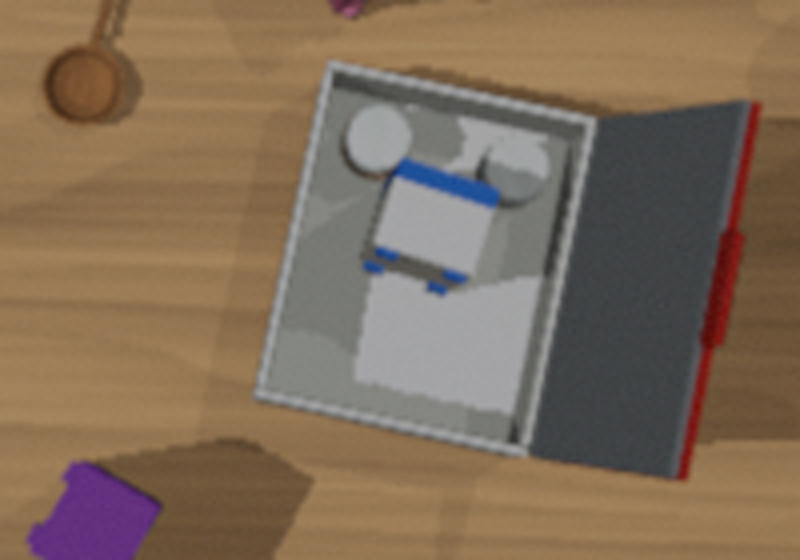

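The crop confirms the choice. It shows a white end face with the blue lid at crop (445,180), feet at (375,265) and (440,288), and tins at (378,135) and (515,165). I'll rise and move above the box for a wrist view.

```bash
python3 -m inch '[0,0,40,0,100,0,0,80,0,100,0,0,120,0,100,0,0,160,0,100,0,0,200,0,100,30,30,200,-7,100,60,60,200,-14,100,90,90,200,-21,100,120,120,200,-26,100,150,150,200,-26,100]'
python3 -m inch '[25,30,0,0,100,50,60,0,0,100,75,90,0,0,100,100,120,0,0,100,125,150,0,0,100,150,180,0,0,100,175,210,0,0,100,200,250,0,0,100,220,280,0,0,100,220,280,0,0,100]'
python3 - <<'E'
from h import *
c=cam("wrist");cv2.imwrite("pics/w1.png",c["image"]);print(c["cw"].round(3).tolist(),c["K"][0][0],robot.read_state()["tool_pos"])
E
```

```text
t: 0.98
tool_pos: [0.3069, -0.4311, 0.4183]
orientation: [-3.127, 0.298, 0.0]
force: [0.6, 0.0, 0.5]
opening: 0.0928
gripper_force: 0.0
t: 1.82
tool_pos: [0.5288, -0.1463, 0.4177]
orientation: [-3.126, 0.276, 0.001]
force: [0.3, -0.3, -0.1]
opening: 0.0932
gripper_force: 0.0
[[-0.175, -0.948, -0.268, 0.604], [-0.985, 0.168, 0.05, -0.161], [-0.002, 0.272, -0.962, 0.583], [0.0, 0.0, 0.0, 1.0]] 332.93605640541784 [ 0.52751768 -0.14897453  0.41779327]
```

View pics/w1.png

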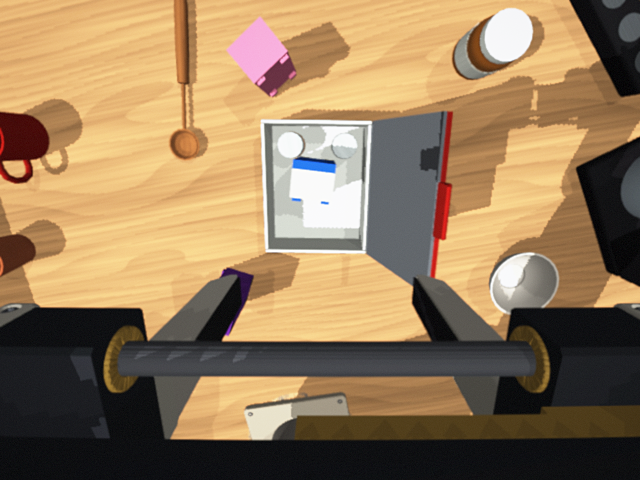

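The wrist view shows the box rim corners at (262,122), (372,122), (367,252) and (267,252). The tub's top face is at (290–335, 170–203) with its blue lid above it, the tins are at (290,145) and (344,145), and the red tab is at (443,212). Next I'll measure.

Run:
```python
from h import *
c=cam("wrist");im=c["image"];hsv=cv2.cvtColor(im,cv2.COLOR_BGR2HSV)
cv2.imwrite("pics/w1crop.png",cv2.resize(im[100:270,240:460],None,fx=3.5,fy=3.5,interpolation=cv2.INTER_CUBIC))
m=cv2.inRange(hsv,(100,120,60),(125,255,255));m[:100]=0;m[270:]=0;m[:,:255]=0;m[:,375:]=0
n,l,s,ce=cv2.connectedComponentsWithStats(m);print(s[1:].tolist())
k=1+np.argmax(s[1:,4]);ys,xs=np.nonzero(l==k);r=cv2.minAreaRect(np.c_[xs,ys].astype(np.float32));b=cv2.boxPoints(r);print(r,b)
print(onz(c,b,.128).round(4).tolist())
R=onz(c,[(262,121),(373,121),(368,253),(267,252)],.08);print(R.round(4),R.mean(0))
for u,v in[(0,1),(3,2)]: d=R[u]-R[v];print("yax angle",np.degrees(np.arctan2(d[1],d[0])))
for u,v in[(0,3),(1,2)]: d=R[u]-R[v];print("xax angle",np.degrees(np.arctan2(d[1],d[0])),np.linalg.norm(d))
```

```text
[[290, 157, 43, 15, 466], [290, 198, 8, 3, 19], [319, 201, 7, 2, 12]]
((311.1656188964844, 163.61988830566406), (42.89228057861328, 11.199649810791016), 6.842773914337158) [[289.20505 166.62462]
 [290.53946 155.50475]
 [333.1262  160.61516]
 [331.79178 171.73503]]
[[0.5844, -0.1094, 0.128], [0.5982, -0.1141, 0.128], [0.5818, -0.1687, 0.128], [0.5677, -0.1644, 0.128]]
[[ 0.6521 -0.0785  0.08  ]
 [ 0.6241 -0.2349  0.08  ]
 [ 0.4287 -0.1995  0.08  ]
 [ 0.4585 -0.0417  0.08  ]] [ 0.54082824 -0.13861212  0.08      ]
yax angle 79.85579899202392
yax angle 79.28802645714237
xax angle -10.767883526065962 0.19701083576292128
xax angle -10.267505107624576 0.19859113877478707
```

View pics/w1crop.png

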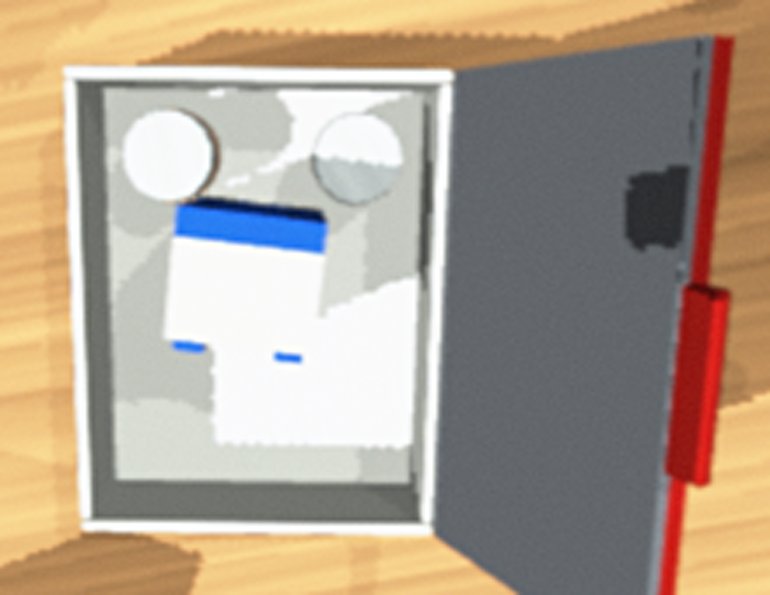

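The crop shows the blue lid strip (178–325, 200–250), the feet at the bottom, and both tins clear of the finger lanes. I'll go in with yaw −7 and descend.

```bash
python3 -m inch '[18,8,0,-4,100,36,16,-10,-7,100,36,16,-50,-7,100,36,16,-90,-7,100,36,16,-130,-7,100,36,16,-170,-7,100,36,16,-210,-7,100,36,16,-240,-7,100,36,16,-250,-7,100,36,16,-250,-7,100]'
python3 - <<'E'
from h import *
c=cam("wrist");im=c["image"];cv2.imwrite("pics/w2.png",im);s=robot.read_state();print(s["tool_pos"])
hsv=cv2.cvtColor(im,cv2.COLOR_BGR2HSV)
m=cv2.inRange(hsv,(100,120,60),(125,255,255))
n,l,st,ce=cv2.connectedComponentsWithStats(m)
for k in range(1,n):
  if st[k,4]>100:
    ys,xs=np.nonzero(l==k);b=cv2.boxPoints(cv2.minAreaRect(np.c_[xs,ys].astype(np.float32)));print(st[k],b.round(),onz(c,b,.128).round(4).tolist())
E
```

```text
t: 2.75
tool_pos: [0.5594, -0.1371, 0.1652]
orientation: [-3.104, 0.48, 0.01]
force: [-1.1, -0.5, 0.0]
opening: 0.093
gripper_force: 0.0
[ 0.56117576 -0.13744532  0.16830682]
[ 272  199   91   47 3461] [[272. 199.]
 [362. 199.]
 [362. 245.]
 [272. 245.]] [[0.612, -0.1196, 0.128], [0.5954, -0.1721, 0.128], [0.5671, -0.1641, 0.128], [0.5843, -0.1095, 0.128]]
```

View pics/w2.png

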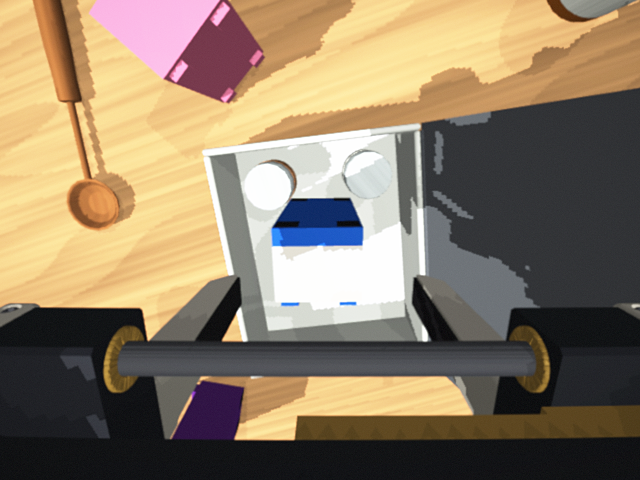

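The jaws straddle the tub and the yaw matches. The tub's top edge runs along row 228 over columns 272–362, about 5 mm off to +y. I'll correct that, go down and grip.

```bash
python3 -m inch '[0,5,-10,0,100,0,5,-40,0,100,0,5,-70,0,100,0,5,-80,0,100,0,5,-80,0,100,0,5,-80,0,60,0,5,-80,0,50,0,5,-80,0,50,0,5,-80,0,50,0,5,-80,0,50]' 30
python3 -m inch '[0,0,0,0,50,0,0,0,0,50,0,0,10,0,50,0,0,25,0,50,0,0,50,0,50]'
```

```text
t: 3.63
tool_pos: [0.5629, -0.1318, 0.09]
orientation: [3.105, -0.477, 0.003]
force: [0.2, 0.2, -0.3]
opening: 0.0639
gripper_force: 0.0
t: 4.05
tool_pos: [0.5596, -0.1308, 0.1362]
orientation: [-3.104, 0.477, 0.01]
force: [-0.4, -0.4, -3.4]
opening: 0.0581
gripper_force: 30.0
```

```bash
python3 -m inch '[0,0,30,0,50,0,0,60,0,50,0,0,70,0,50,0,30,70,0,50,0,60,70,0,50,0,90,70,0,50,0,120,70,0,50,0,150,70,0,50,0,180,70,0,50,0,210,70,0,50]'
python3 -m inch '[0,35,0,0,50,0,70,0,0,50,0,105,0,0,50,0,130,0,0,50,0,140,0,0,50,0,140,-30,0,50,0,140,-60,0,50,0,140,-90,0,50,0,140,-105,0,50,0,140,-105,0,50]'
```

```text
t: 4.88
tool_pos: [0.5612, 0.0798, 0.2075]
orientation: [3.105, -0.478, -0.003]
force: [0.6, 1.0, -2.4]
opening: 0.058
gripper_force: 30.0
t: 5.72
tool_pos: [0.5581, 0.2166, 0.0974]
orientation: [3.101, -0.477, -0.014]
force: [-0.2, 0.5, -2.5]
opening: 0.0577
gripper_force: 30.0
```

```bash
python3 -m inch '[0,0,-6,0,50,0,0,-12,0,50,0,0,-16,0,50,0,0,-16,0,50,0,0,-16,0,50]'
python3 -m inch '[0,0,-1,0,50,0,0,-3,0,50,0,0,-3,0,50,0,0,-3,0,50]' 12
```

```text
t: 6.13
tool_pos: [0.5625, 0.2185, 0.0884]
orientation: [-3.105, 0.478, -0.001]
force: [0.2, -0.6, -3.3]
opening: 0.0579
gripper_force: 30.0
t: 6.47
tool_pos: [0.562, 0.2185, 0.0847]
orientation: [-3.105, 0.477, 0.0]
force: [0.3, 0.1, -2.9]
opening: 0.0582
gripper_force: 12.0
```

```bash
python3 -m inch '[0,0,-2,0,50,0,0,-3,0,50,0,0,-4,0,50,0,0,-5,0,50,0,0,-5,0,50]'
python3 -c "
from h import *
print(robot.read_state()['tool_pos'],robot.read_state()['force'])"
```

```text
t: 6.88
tool_pos: [0.5626, 0.2182, 0.0813]
orientation: [3.105, -0.477, 0.002]
force: [-4.3, -2.3, 8.8]
opening: 0.0576
gripper_force: 12.0
[0.56259768 0.21823996 0.0813142 ] [-4.34124712 -2.27903713  8.84861858]
```

```bash
python3 -m inch '[-8,2,1,0,50,-17,5,2,0,50,-25,8,2,0,50,-34,10,2,0,50,-42,13,1,0,50,-50,15,-2,0,50,-58,18,-4,0,50,-65,20,-8,0,50,-65,20,-8,0,50,-65,20,-8,0,50]'
python3 - <<'E'
from h import *
a=cam("wrist")["image"];b=cam("scene")["image"]
cv2.imwrite("pics/tip1.png",np.hstack([cv2.resize(a[100:400,120:520],(400,300)),cv2.resize(b[140:340,260:460],(300,300))]))
E
```

```text
t: 7.72
tool_pos: [0.4977, 0.2383, 0.0741]
orientation: [3.105, -0.476, 0.005]
force: [-2.5, -5.6, 13.7]
opening: 0.0577
gripper_force: 12.0
```

View pics/tip1.png

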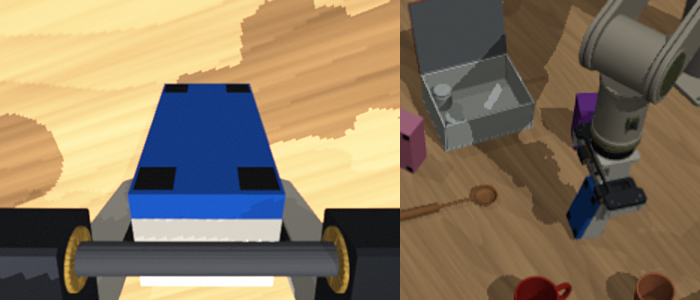

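The tub pivots in the grip as planned: the blue lid's large face now shows and the top leans toward the robot. I'll continue the arc.

```bash
python3 -m inch '[-8,2,-4,0,50,-16,4,-9,0,50,-22,6,-14,0,50,-28,8,-20,0,50,-34,10,-26,0,50,-39,12,-32,0,50,-44,13,-39,0,50,-48,14,-47,0,50,-51,15,-55,0,50,-54,16,-61,0,50]'
python3 -m inch '[0,0,-2,0,50,0,0,-3,0,50,0,0,-3,0,50,0,0,-3,0,50]'
```

```text
t: 8.65
tool_pos: [0.4421, 0.2556, 0.0112]
orientation: [-3.104, 0.476, 0.0]
force: [-4.7, 1.8, 6.5]
opening: 0.0579
gripper_force: 12.0
t: 8.98
tool_pos: [0.4429, 0.2547, 0.0078]
orientation: [-3.105, 0.477, -0.001]
force: [-1.0, 0.5, 0.1]
opening: 0.058
gripper_force: 12.0
```

Run:
```python
from h import *
print(robot.read_state()['force'])
a=cam("wrist")["image"];b=cam("scene")["image"]
cv2.imwrite("pics/tip2.png",np.hstack([cv2.resize(a[100:400,120:520],(400,300)),cv2.resize(b[180:300,330:450],(300,300),interpolation=cv2.INTER_CUBIC)]))
```

```text
[-0.99975768  0.54850444  0.12486534]
```

View pics/tip2.png

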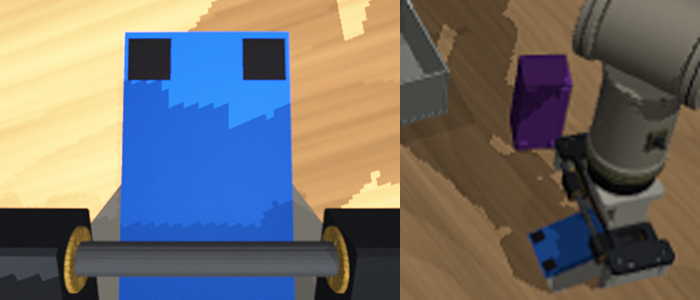

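The tub lies flat with its blue lid up. I'll release, rise and locate it.

```bash
python3 -m inch '[0,0,0,0,100,0,0,0,0,100,0,0,0,0,100,0,0,0,0,100,0,0,0,0,100,0,0,20,0,100,0,0,60,0,100,0,0,100,0,100,0,0,140,0,100,0,0,180,0,100]'
python3 -m inch '[0,0,40,0,0,0,0,80,0,0,0,0,110,0,0,0,0,110,0,0]'
python3 - <<'E'
from h import *
for n in("wrist","top"):
    c=cam(n);im=c["image"];hsv=cv2.cvtColor(im,cv2.COLOR_BGR2HSV)
    m=cv2.inRange(hsv,(100,110,40),(122,255,255))
    m=cv2.morphologyEx(m,cv2.MORPH_CLOSE,np.ones((15,15)))
    k,_,st,ce=cv2.connectedComponentsWithStats(m);print([x for x in st[1:].tolist() if x[4]>150])
    j=max(cv2.findContours(m,0,2)[0],key=cv2.contourArea)
    b=cv2.boxPoints(cv2.minAreaRect(j));P=onz(c,b,.056);print(n,b.round().tolist(),P.mean(0).round(4))
    for i in range(2):
        d=P[i+1]-P[i];print(np.linalg.norm(d),np.degrees(np.arctan2(d[1],d[0])))
s=robot.read_state();print(s["tool_pos"],s["orientation"])
E
```

```text
t: 9.92
tool_pos: [0.4427, 0.2542, 0.1894]
orientation: [3.105, -0.478, -0.0]
force: [0.8, 1.1, 0.1]
opening: 0.0931
gripper_force: 0.0
t: 10.25
tool_pos: [0.4458, 0.2556, 0.3061]
orientation: [-3.099, 0.477, -0.016]
force: [0.3, 1.3, 1.3]
opening: 0.0709
gripper_force: 0.0
[[307, 162, 47, 94, 4230]]
wrist [[307.0, 162.0], [353.0, 162.0], [353.0, 255.0], [307.0, 255.0]] [0.4448 0.2522 0.056 ]
0.05614484827665061 -107.43413283611497
0.11910794730227674 163.7395934046808
[[203, 261, 27, 19, 322]]
top [[202.0, 272.0], [207.0, 259.0], [230.0, 268.0], [225.0, 281.0]] [0.4857 0.241  0.056 ]
0.031249274949830864 -18.004506063266604
0.0580960162595312 -108.85959335585342
[0.44398932 0.25477062 0.29944338] [-3.10308737  0.47727418 -0.00496093]
```

The tub is free on the counter, centred about (0.444, 0.252). Next I'll go over and behind the lid with the fingers shut.

```bash
python3 -m inch '[0,0,30,2,0,0,-20,50,4,0,4,-60,50,6,0,8,-100,50,6,0,12,-140,50,6,0,16,-180,50,6,0,20,-220,50,6,0,24,-260,50,6,0,28,-300,50,6,0,32,-340,50,6,0]' 20
python3 -m inch '[4,-40,0,0,0,8,-80,0,0,0,12,-120,0,0,0,16,-160,0,0,0,20,-200,0,0,0,24,-240,0,0,0,26,-263,0,0,0,26,-263,0,0,0,26,-263,0,0,0]'
python3 - <<'E'
from h import *
s=robot.read_state();print(s["tool_pos"],s["orientation"])
c=cam("wrist");cv2.imwrite("pics/w5.png",c["image"])
B=np.array([.541,-.137]);X=np.array([.9836,-.1805]);Y=np.array([.1805,.9836])
d=s["tool_pos"][:2]-B;print("box xy",d@X,d@Y)
E
```

```text
t: 11.18
tool_pos: [0.4742, -0.0874, 0.3454]
orientation: [-3.125, 0.314, 0.005]
force: [0.9, 1.3, 0.8]
opening: 0.0009
gripper_force: 0.0
t: 11.93
tool_pos: [0.5001, -0.3494, 0.3444]
orientation: [-3.123, 0.318, 0.006]
force: [-0.1, 0.6, -0.8]
opening: 0.0005
gripper_force: 0.0
[ 0.50013039 -0.34937643  0.34436817] [-3.12255438  0.31772938  0.00642404]
box xy -0.0018654049215817976 -0.2162704216408511
```

View pics/w5.png

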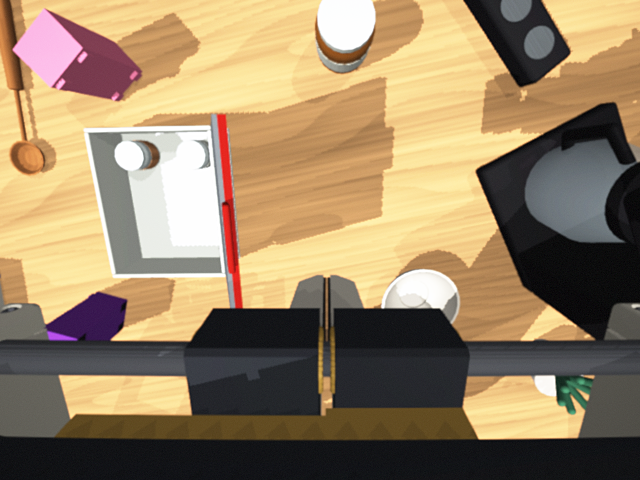

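The wrist view shows the red lid edge at column 225–235 with the tab at (230,240). The fingers (325,290) are well behind it, clear of the bowl at (420,300), and both tins are in the box. I'll descend and push.

```bash
python3 -m inch '[0,0,-40,0,0,0,0,-80,0,0,0,0,-120,0,0,0,0,-139,0,0,0,0,-139,0,0,4,20,-139,0,0,7,40,-139,0,0,11,60,-138,0,0,15,80,-136,0,0,20,106,-134,0,0]'
python3 -m inch '[3,17,-1,0,0,6,34,-3,0,0,10,52,-9,0,0,13,70,-15,0,0,16,86,-26,0,0,18,101,-38,0,0,21,112,-53,0,0,23,124,-69,0,0]'
```

```text
t: 12.82
tool_pos: [0.522, -0.2426, 0.2169]
orientation: [3.123, -0.314, 0.006]
force: [-0.4, -2.1, 2.5]
opening: 0.0002
gripper_force: 1.6
t: 13.48
tool_pos: [0.5462, -0.1174, 0.1478]
orientation: [3.125, -0.312, 0.009]
force: [0.5, -1.9, 1.7]
opening: 0.0006
gripper_force: 1.0
```

```bash
python3 -m inch '[1,5,-12,0,0,2,10,-24,0,0,2,12,-36,0,0,3,14,-48,0,0,3,15,-54,0,0,3,15,-57,0,0,3,15,-59,0,0,3,15,-60,0,0,3,15,-60,0,0]'
```

```text
t: 14.23
tool_pos: [0.5472, -0.1038, 0.0908]
orientation: [-3.126, 0.315, 0.0]
force: [-28.1, 9.1, 53.9]
opening: 0.0007
gripper_force: 27.0
```

Contact force is 54 N at the outer-face height of 91 mm, so the lid is shut. I'll rise and measure the recesses with the wrist camera.

```bash
python3 -m inch '[0,0,40,0,0,0,0,80,0,0,0,0,120,0,0,-10,-10,160,0,0,-20,-20,200,0,0,-25,-30,240,0,0,-25,-30,260,0,0,-25,-30,260,0,0,-25,-30,260,0,0,-25,-30,260,0,0]'
python3 - <<'E'
from h import *
c=cam("wrist");im=c["image"];cv2.imwrite("pics/w6.png",im)
print(robot.read_state()["tool_pos"])
hsv=cv2.cvtColor(im,cv2.COLOR_BGR2HSV)
m=cv2.inRange(hsv,(0,120,40),(8,255,255))|cv2.inRange(hsv,(172,120,40),(180,255,255));m[330:]=0
j=max(cv2.findContours(m,0,2)[0],key=cv2.contourArea)
b=cv2.boxPoints(cv2.minAreaRect(j));P=onz(c,b,.091);print(b.round().tolist(),P.round(4).tolist())
x,y,w,h=cv2.boundingRect(j);print(x,y,w,h)
cv2.imwrite("pics/w6c.png",cv2.resize(im[y-10:y+h+10,x-10:x+w+10],None,fx=3,fy=3,interpolation=cv2.INTER_CUBIC))
# recess: darker squares via local contrast
g=cv2.GaussianBlur(im[:,:,2],(3,3),0);fill=np.zeros_like(m);cv2.drawContours(fill,[j],-1,255,-1);fill=cv2.erode(fill,np.ones((9,9)))
bh=cv2.morphologyEx(g,cv2.MORPH_BLACKHAT,np.ones((31,31)));bh[fill==0]=0
t=(bh>25).astype(np.uint8);n,l,st,ce=cv2.connectedComponentsWithStats(t)
for k in range(1,n):
    if st[k,4]>25: print(st[k],ce[k].round(1),onz(c,[ce[k]],.091).round(4))
E
```

```text
t: 15.07
tool_pos: [0.5218, -0.1338, 0.3431]
orientation: [-3.125, 0.315, 0.003]
force: [-0.1, 0.2, -1.0]
opening: 0.0005
gripper_force: 0.0
[ 0.52149144 -0.13356035  0.34240682]
[[244.0, 105.0], [388.0, 105.0], [388.0, 266.0], [244.0, 266.0]] [[0.6606, -0.0644, 0.091], [0.6269, -0.2301, 0.091], [0.4279, -0.1998, 0.091], [0.4663, -0.0113, 0.091]]
244 105 145 162
[295 141  18  18 279] [303.5 149.9] [[ 0.5967 -0.1217  0.091 ]]
[328 141  17  18 286] [336.3 149.6] [[ 0.5891 -0.1609  0.091 ]]
[298 222  16  16 235] [305.6 229.7] [[ 0.4986 -0.1028  0.091 ]]
[329 222  16  16 247] [336.4 229.3] [[ 0.4912 -0.1419  0.091 ]]
```

The four recesses are cleanly found: centre (0.5439, −0.1318), yaw −11.0°. Now the tub, viewed from the same relative pose so that camera bias cancels.

```bash
python3 -m inch '[-10,40,0,0,0,-20,80,0,0,0,-30,120,0,0,0,-40,160,0,0,0,-50,200,0,0,0,-60,240,0,0,20,-70,280,0,0,50,-80,320,-10,-2,100,-90,355,-20,-4,100,-100,384,-35,-5,100]' 30
python3 -m inch '[0,0,0,0,100,0,0,0,0,100,0,0,0,0,100]'
python3 - <<'E'
from h import *
c=cam("wrist");im=c["image"];s=robot.read_state();print(s["tool_pos"],s["orientation"])
hsv=cv2.cvtColor(im,cv2.COLOR_BGR2HSV)
m=cv2.inRange(hsv,(100,110,40),(122,255,255));cv2.imwrite("pics/w7.png",im)
m=cv2.morphologyEx(m,cv2.MORPH_CLOSE,np.ones((25,25)))
j=max(cv2.findContours(m,0,2)[0],key=cv2.contourArea)
b=cv2.boxPoints(cv2.minAreaRect(j));print(b.round(1).tolist(),cv2.boundingRect(j))
P=onz(c,b+np.array([.0,.0]),.056);print(P.mean(0).round(4),P.round(4).tolist())
for i in range(3):
    d=P[i+1]-P[i];print(np.linalg.norm(d).round(4),np.degrees(np.arctan2(d[1],d[0])).round(1))
# dark feet-like squares on lid
g=im[:,:,0].copy();f=cv2.erode((m>0).astype(np.uint8),np.ones((3,3)))
t=((hsv[:,:,2]<70)&(f>0)).astype(np.uint8);n,l,st,ce=cv2.connectedComponentsWithStats(t)
for k in range(1,n):
    if st[k,4]>20: print(st[k],ce[k].round(1),onz(c,[ce[k]],.056).round(4))
E
```

```text
t: 15.95
tool_pos: [0.4206, 0.2529, 0.308]
orientation: [3.109, -0.451, -0.002]
force: [-0.2, -0.1, 0.2]
opening: 0.0288
gripper_force: 0.0
t: 16.2
tool_pos: [0.4217, 0.2499, 0.3084]
orientation: [3.108, -0.448, -0.003]
force: [0.7, -0.5, 0.1]
opening: 0.0494
gripper_force: 0.0
[0.4222382  0.24958881 0.30911077] [ 3.10806221e+00 -4.50509995e-01 -1.13471286e-03]
[[295.0, 142.0], [341.0, 142.0], [341.0, 237.0], [295.0, 237.0]] (295, 142, 47, 96)
[0.4443 0.2526 0.056 ] [[0.5091, 0.2621, 0.056], [0.4934, 0.2089, 0.056], [0.3789, 0.2411, 0.056], [0.3959, 0.2985, 0.056]]
0.0555 -106.4
0.1189 164.3
0.0599 73.6
[297 145  10  11 105] [301.4 150.2] [[0.4977 0.2576 0.056 ]]
[330 146  10  11 104] [334.6 150.7] [[0.4858 0.2191 0.056 ]]
[297 226  10   9  84] [301.8 230. ] [[0.4024 0.2872 0.056 ]]
[328 226  10  10  83] [332.2 230.7] [[0.3902 0.2498 0.056 ]]
```

```bash
python3 -m inch '[10,2,-20,-1,100,22,3,-50,-1,100,22,3,-80,-1,100,22,3,-110,-1,100,22,3,-140,-1,100,22,3,-160,-1,100,22,3,-180,-1,100,22,3,-190,-1,100,22,3,-200,-1,100,22,3,-200,-1,100]' 30
python3 -c "
from h import *
s=robot.read_state();print(s['tool_pos'],s['orientation'],s['opening'])"
```

```text
t: 17.08
tool_pos: [0.4438, 0.2523, 0.1082]
orientation: [3.104, -0.479, -0.003]
force: [0.5, -0.3, -1.2]
opening: 0.0929
gripper_force: 0.0
[0.44375548 0.25230324 0.10821703] [ 3.10359555e+00 -4.79372811e-01 -2.67450788e-03] 0.09288929167719699
```

```bash
python3 -m inch '[0,0,-30,0,100,0,0,-60,0,100,0,0,-85,0,100,0,0,-91,0,100,0,0,-91,0,100,0,0,-91,0,80,0,0,-91,0,55,0,0,-91,0,50,0,0,-91,0,50,0,0,-91,0,50]' 30
python3 -m inch '[0,0,0,0,50,0,0,0,0,50,0,0,0,0,50,0,0,0,0,50]'
```

```text
t: 17.92
tool_pos: [0.4449, 0.2538, 0.0198]
orientation: [-3.104, 0.477, -0.003]
force: [-1.0, -0.0, 0.5]
opening: 0.0642
gripper_force: 0.0
t: 18.25
tool_pos: [0.4445, 0.2537, 0.0193]
orientation: [-3.105, 0.477, -0.001]
force: [-1.6, -0.3, 6.5]
opening: 0.0578
gripper_force: 30.0
```

```bash
python3 -m inch '[0,0,10,0,50,0,0,40,0,50,0,0,75,0,50,0,0,110,0,50,0,0,140,0,50,0,0,170,0,50,10,-35,170,1,50,20,-70,170,2,50,30,-105,170,3,50,40,-140,170,4,50]'
python3 -m inch '[10,-35,0,1,50,20,-70,0,2,50,30,-105,0,2.5,50,40,-140,0,2.5,50,50,-180,0,2.5,50,55,-210,0,2.5,50,59,-235,0,2.5,50,59,-246,0,2.5,50,59,-246,0,2.5,50,59,-246,0,2.5,50]'
python3 -c "
from h import *
for i in range(3):
  c=cam('top')
  s=robot.read_state();print(s['tool_pos'],np.degrees(2*np.arctan(s['orientation'][1]/s['orientation'][0])),s['opening'])"
```

```text
t: 19.08
tool_pos: [0.4838, 0.1121, 0.1889]
orientation: [3.12, -0.366, -0.0]
force: [0.8, -0.7, -3.4]
opening: 0.0578
gripper_force: 30.0
t: 19.92
tool_pos: [0.5425, -0.1324, 0.1883]
orientation: [-3.126, 0.303, 0.002]
force: [-1.4, 0.2, -1.6]
opening: 0.058
gripper_force: 30.0
[ 0.54266248 -0.13163663  0.18839037] -10.985216595453675 0.05761862828702439
[ 0.54280557 -0.13126263  0.18849826] -10.937401075899398 0.057430271170090114
[ 0.54291944 -0.1311536   0.18861069] -10.907957914167708 0.05787438350046562
```

Run:
```python
from h import *
c=cam("wrist");im=c["image"];s=robot.read_state();cv2.imwrite("pics/w8.png",im)
hsv=cv2.cvtColor(im,cv2.COLOR_BGR2HSV)
m=cv2.inRange(hsv,(100,110,40),(122,255,255));m=cv2.morphologyEx(m,cv2.MORPH_CLOSE,np.ones((45,45)))
t=((hsv[:,:,2]<70)&(m>0)).astype(np.uint8);t[:130]=0;n,l,st,ce=cv2.connectedComponentsWithStats(t)
z=s["tool_pos"][2]+.0367;T=s["tool_pos"];a=np.radians(-10.95);X=np.array([np.cos(a),np.sin(a)]);Y=np.array([-X[1],X[0]])
for k in range(1,n):
    if st[k,4]>60:
        p=onz(c,[ce[k]],z)[0];print(st[k],ce[k].round(1),p.round(4),"rel TCP mm",1e3*(p[:2]-T[:2])@X,1e3*(p[:2]-T[:2])@Y)
print(T)
```

```text
[ 257  199   38   35 1269] [275.6 215.9] [ 0.5954 -0.1217  0.2254] rel TCP mm 49.68565372401088 19.279501881555934
[ 359  199   37   35 1257] [376.5 215.9] [ 0.5879 -0.1608  0.2254] rel TCP mm 49.71556778471378 -20.580783455436443
[ 264  342  125   10 1092] [326.4 346.2] [ 0.5339 -0.1302  0.2254] rel TCP mm -9.154088852295716 -0.8525364043475959
[270 409  30   7 181] [284.3 411.6] [ 0.5026 -0.1039  0.2254] rel TCP mm -44.838619819383375 19.055172585541673
[354 409  29   7 174] [368.1 411.5] [ 0.4952 -0.143   0.2254] rel TCP mm -44.73576056759751 -20.68266201904393
[ 0.54300424 -0.13114197  0.18865799]
```

The tub is measured at (0.5426, −0.1317), against a lid seat of (0.5439, −0.1318). I'll shift x by +1 and lower.

```bash
python3 -m inch '[1,0,-15,0,50,1,0,-35,0,50,1,0,-55,0,50,1,0,-68,0,50,1,0,-74,0,50,1,0,-76,0,50,1,0,-78,0,50,1,0,-80,0,50,1,0,-80,0,50]'
python3 -m inch '[0,0,-1,0,50,0,0,-2,0,50,0,0,-3,0,50,0,0,-4,0,50,0,0,-4,0,50,0,0,-4,0,50]'
```

```text
t: 20.87
tool_pos: [0.5447, -0.1327, 0.1095]
orientation: [3.127, -0.301, 0.002]
force: [-0.4, -0.1, -3.1]
opening: 0.0579
gripper_force: 30.0
t: 21.37
tool_pos: [0.5444, -0.1327, 0.1053]
orientation: [3.127, -0.301, 0.001]
force: [-3.0, 0.5, 3.5]
opening: 0.0581
gripper_force: 30.0
```

```bash
python3 -m inch '[0,0,-1,0,50,0,0,-2,0,50,0,0,-2,0,50,0,0,-2,0,50]'
python3 -m inch '[0,0,0,0,55,0,0,0,0,70,0,0,0,0,100,0,0,0,0,100,0,0,0,0,100,0,0,0,0,100,0,0,0,0,100]' 5
```

```text
t: 21.7
tool_pos: [0.5445, -0.1327, 0.1053]
orientation: [3.127, -0.301, 0.002]
force: [-11.1, 3.0, 18.2]
opening: 0.0578
gripper_force: 30.0
t: 22.28
tool_pos: [0.544, -0.1325, 0.1024]
orientation: [-3.127, 0.301, 0.001]
force: [0.5, 0.5, -0.0]
opening: 0.0909
gripper_force: 0.0
```

```bash
python3 -m inch '[0,0,20,0,100,0,0,55,0,100,0,0,95,0,100,0,0,135,0,100,0,0,175,0,100,-10,0,215,0,100,-20,0,255,0,100,-22,0,257,0,100,-22,0,257,0,100,-22,0,257,0,100]'
python3 - <<'E'
from h import *
c=cam("wrist");im=c["image"];s=robot.read_state();cv2.imwrite("pics/w9.png",cv2.resize(im[80:300,200:440],None,fx=2.7,fy=2.7,interpolation=cv2.INTER_CUBIC))
print(s["tool_pos"])
hsv=cv2.cvtColor(im,cv2.COLOR_BGR2HSV)
m=cv2.inRange(hsv,(100,110,40),(122,255,255));m=cv2.morphologyEx(m,cv2.MORPH_CLOSE,np.ones((25,25)))
t=((hsv[:,:,2]<70)&(m>0)).astype(np.uint8);n,l,st,ce=cv2.connectedComponentsWithStats(t)
P=[]
for k in range(1,n):
    if st[k,4]>50:
        p=onz(c,[ce[k]],.140)[0];P.append(p);print(st[k],ce[k].round(1),p.round(4))
P=np.array(P);print(P.mean(0));print([np.linalg.norm(P[i]-P[j]).round(4) for i in range(len(P)) for j in range(i)])
E
```

```text
t: 23.12
tool_pos: [0.5222, -0.1326, 0.3594]
orientation: [3.127, -0.301, 0.001]
force: [-0.0, -0.2, -0.8]
opening: 0.0929
gripper_force: 0.0
[ 0.52181295 -0.13245661  0.35799456]
[299 145  12  12 144] [304.5 150.5] [ 0.5967 -0.1232  0.14  ]
[335 145  12  12 135] [340.1 150.5] [ 0.5891 -0.1623  0.14  ]
[301 232  11  11 118] [306. 237.] [ 0.4981 -0.1042  0.14  ]
[335 232  10  11 110] [339.5 237. ] [ 0.4905 -0.1436  0.14  ]
[ 0.54359799 -0.133336    0.14      ]
[np.float64(0.0399), np.float64(0.1004), np.float64(0.108), np.float64(0.1081), np.float64(0.1003), np.float64(0.0401)]
```

View pics/w9.png

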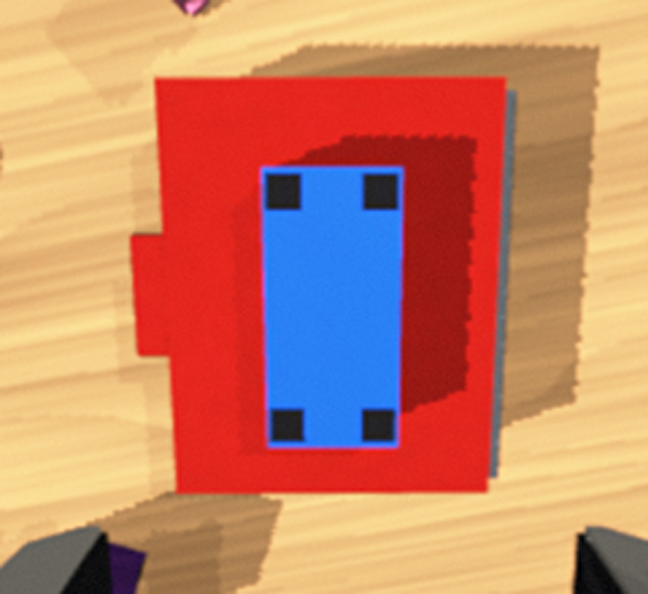

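The tub sits inside the red lid with its dark squares at crop (283,192), (380,192), (286,425) and (378,425). Their 100.3 × 40 mm spacing fits seated height, and the centre is within 2 mm of the seat. Handing in.

```bash
python3 -c "
from h import *
print(job.close_job())"
```

```text
the job is handed in; nothing more can be done
None
```

I handed the job in at about 23 s with the lid shut and the tub released on it, blue lid up and seated in the recesses about 1.5 mm off centre by the last wrist view; the tins were in the box before the lid shut, and no verdict came back.

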